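Close the sewing tin with its double lid and take the outer lid off again

TASK

Pick up the nested pair of lids together by the inner lid's wooden knob, turn it square with the open sewing tin and set it down, without dropping it, so that both lids are fully seated on the tin. Let go of the knob, then take the outer lid by its square collar and lift it straight up alone, leaving the inner lid closed on the tin, undisturbed. Finish while still holding the outer lid level in the gripper, its lower edge a few centimetres above the top of the knob, ready for me to take it from you; do not put it down, keep the two lids nested until they are on the tin, and do not shove the tin or the small things standing around.

Things in the scene. Friction and masses are not known exactly. Their poses are not given: they have to be found in the camera images.
- tin: Open white sewing tin, rolled metal rim, thread spools fixed inside; loose, 1.6 kg. Origin: centre of its underside; z up, x along the short side, y along the long. Rim (6 mm round bar) 130 (x) by 170 mm (y) outside, 118 by 158 inside, its top 70 mm above the origin; open inside for the lid's bead. The lids fit either way round (half a turn).
- inner_lid: Metal lid, about 0.25 kg, hidden under the outer lid but for its knob. Plate 134 (x) by 174 mm (y); origin: centre of the plate's underside, z up; at first 12 mm above the worktop. A rounded bead below, 110 by 150 mm, 12 mm deep, enters the tin's mouth with 4 mm play a side; seated, the origin is 70 mm above the tin's, x axes parallel.
- inner_knob (a point): Middle of the inner lid's wooden knob, 42 mm above that lid's origin, axes as the lid's. Block 30 (x) by 20 (y) by 28 mm high, on a stem 16 by 14 mm, standing up through the outer lid's hole: its underside is level with the collar's top edge within 1 mm. Lifting by the knob carries both lids, the outer resting loosely on the inner's plate.
- outer_lid: Metal lid, about 0.2 kg, loose on the inner lid (3 mm sideways play). Top 147 (x) by 187 mm (y), 3 mm thick; origin: centre of the top's underside, z up. Its skirt reaches 14 mm below the origin, outside the tin's rim (5 mm play). Nested, the origin is 4 mm above the inner lid's; seated on the tin, 74 mm above the tin's.
- outer_collar (a point): Centre of the square collar round the 46 mm square hole in the outer lid, 14 mm above the lid's origin, axes as the lid's. Collar 56 mm square outside, walls 5 mm, from the lid's top face (11 mm below this point) to its top edge 11 mm above it. The knob stands in its middle and ends 27 mm above that edge when nested.
- tape_measure: Tape measure 33x71x64 mm standing on the worktop between tin and lids; bystander, loose. Origin under its centre. Behind it stands a fixed wire file rack about 0.25 m high and 0.34 m wide, its front about 0.58 m ahead of the robot: carry the lids across well in front of it (or above).
- thread_spool: Thread spool 25 mm wide and 50 mm high, standing on the worktop between tin and lids; bystander, loose. Origin under its centre.
- clothes_peg: Clothes peg 15x72x12 mm lying on the worktop between tin and lids; bystander, loose. Origin under its centre.
- scrub_brush: Scrub brush 30x85x55 mm on the worktop farther back on the left; bystander, loose. Origin under its centre.

How it is judged:
By the outcome, as a careful person would: the job done as asked, in the order asked, and still so for the second after the job is handed in, while the arm keeps its last pose, push and grip.
It also fails if it takes over 59 s, if anything falls off the work surface, if the arm or the gripper's body presses on something with over 40 N, if the wrist force passes 120 N, or if a joint passes its speed limit or range.

ROBOT

A 6-joint arm with a two-finger parallel gripper is mounted at the origin on a cart in front of the work surface, level with it; the furniture and walls round the work are solid. World frame = base frame: x ahead of the robot, y to its left, z up, the work surface at z = 0. Lengths are in m, angles in rad, forces in N, time in s.
With the tool pointing down it reaches from about 0.275 to 0.75 m from the base axis. Payload 10.2 kg.
Tool frame: the origin (TCP) lies midway between the tips of the shut fingers; the grasp point (between the pads) lies 19 mm behind it; z points along the fingers, y is the line along which they close (so a half turn about z gives the same grasp; the last joint's range is limited). The gripper opens to 88 mm and grips with 3 to 60 N. Pads are 18 mm wide; open, the fingers measure 123 mm over their backs; the gripper's body (75 mm by 187 mm) begins 45 mm behind the grasp point.
Start: joints at [-1.463, 0.313, 1.498, -0, 1.331, -0.223], TCP at [0.171, -0.497, 0.239] pointing down, gripper open.
Joint ranges: [-2.94, 2.94], [-0.97, 2.17], [0.19, 2.56], [-1.23, 4.37], [0.02, 3.11], [-2.88, 2.88]. Speed limits (rad/s): [2.39, 2.39, 3.01, 3.14, 3.14, 3.14].

INTERFACE

Orientations are given as a rotation vector (axis times angle).
In Python, from workcell import env gives the robot as it stands. The module is installed in compiled form; this text tells all that it offers.
- The arm moves only by the shell command python3 -m creep 'ROWS' [OPENING] [FORCE]. ROWS is JSON, a list of rows, each a list of 6 numbers: the shift along the tool's x, y, z in cm, then the turn, a rotation vector about the tool's x, y, z in rad. In form: [[x, y, z, rx, ry, rz], ...]. A call has 1 to 5 rows; each row shifts and turns the commanded pose from where the row before left it, along the tool's axes as they then stand; what a row does not reach is not made up. A row lasts 1/12 s, in which the tool goes at most 41.7 mm and 7.16 degrees, less where a joint would pass 70% of its speed; a pose out of reach is approached as far as the arm can. A call is refused whole if a number of a shift passes 4.17 or a number of a turn 0.125, either way. A call with a gripper value outside its range is refused whole. OPENING is the finger opening in cm, from 0 to 8.81, set as the call begins (- or left out, the last holds). The fingers move at their own pace and stop on an object; FORCE is the grip in N (left out, the last holds). Time passes only in rows, so rows that do not move let the fingers close. It gives the time, the measured TCP pose, the force, the opening and the grip force at its end, in the units of the state.
- env.get_state(): the state, without advancing time (a new reading comes with each control period).
- env.camera(name): name is "side" or "top"; returns a dict with "pixels" (480x640x3 uint8, red, green, blue), "camera_matrix" (3x3 intrinsics, pixels), "distortion" ([k1, k2, p1, p2, k3] as OpenCV has them; the pictures are not rectified), "origin" and "rotation" of the camera in the world. Camera axes: x right, y down, z forward; pixel columns grow to the right and rows downward; lengths in m; the calibration is good to about 2 mm. A picture is of the moment at which its call begins. There is no depth.
- env.finish_job(): hands the job in; it is judged then, once.
The state is a dict: "clock": time; "joint_positions": joint angles; "joint_vel": joint speeds; "joint_torque": joint torques, N m; "ee_pos": TCP position; "tool_rot": TCP orientation; "force": force on the tool from outside, world axes, zero at the start; "moment": the same for the moment, N m; "finger_gap": opening from 0.0 (shut) to 1.0 (fully open); "gripper_force": force on a finger pad.
Only numpy, scipy, OpenCV 4.12 (cv2) and the standard library are available. Lean on these libraries where they do the work, as an engineer would, in place of code of your own. Each camera call takes 0.05 s, during which the arm holds its last target. There are 200 camera calls.

## Working session

There is one attempt and no reset: what is moved stays moved. The work goes in short steps, Python scripts to look and compute and a shell command to move; the robot and the scene stay as the last step left them, time stands still between calls to the robot, and variables do not carry over. Pictures are saved under pics/ and viewed, at most 10 in all, crops included, and the job is handed in when it is done.

```bash
mkdir -p pics; cat > h.py <<'E'
import numpy as np, cv2
from workcell import env
from scipy.spatial.transform import Rotation as R
def shot(n,f):
    c=env.camera(n); np.savez('pics/'+f+'.npz',**{k:np.array(v) for k,v in c.items()})
    cv2.imwrite('pics/'+f+'.png',c['pixels'][:,:,::-1]); return c
def load(f): return dict(np.load('pics/'+f+'.npz'))
def ray(c,uv):
    p=cv2.undistortPoints(np.array(uv,float).reshape(-1,1,2),c['camera_matrix'],c['distortion'])[:,0]
    return np.c_[p,np.ones(len(p))]@np.array(c['rotation']).T
def plane(c,uv,z):
    d=ray(c,uv); o=np.array(c['origin']); return o+d*((z-o[2])/d[:,2])[:,None]
def tri(c1,u1,c2,u2):
    A=[];b=0;M=0
    for c,u in((c1,u1),(c2,u2)):
        d=ray(c,[u])[0]; d/=np.linalg.norm(d); P=np.eye(3)-np.outer(d,d); M=M+P; b=b+P@np.array(c['origin'])
    return np.linalg.solve(M,b)
def proj(c,P):
    Rt=np.array(c['rotation']).T
    return cv2.projectPoints(np.array(P,float).reshape(-1,3),cv2.Rodrigues(Rt)[0],-Rt@np.array(c['origin']),c['camera_matrix'],c['distortion'])[0][:,0]
E
python3 - <<'E'
from h import *
for n in('top','side'):
    c=shot(n,n+'0'); print(n,np.round(c['origin'],3),np.round(c['rotation'],2).tolist(),np.round(c['camera_matrix'][0],0))
s=env.get_state(); print(s)
E
```

```text
top [0.379 0.062 1.121] [-2.17, 2.12, -0.21] [433.   0. 319.]
side [0.091 0.924 0.465] [-0.55, 2.33, -1.58] [446.   0. 315.]
{'clock': 0.1, 'joint_positions': array([-1.46339937e+00,  3.13409767e-01,  1.49832698e+00, -5.95329155e-06,
        1.33101374e+00, -2.23409045e-01]), 'joint_vel': array([-0.00132574, -0.00046672, -0.0018637 ,  0.00013747, -0.00035136,
        0.00047129]), 'joint_torque': array([ 4.00831690e-03, -4.02815187e+01, -2.52642703e+01,  6.96577714e-02,
        3.42947105e-02, -6.32494334e-05]), 'ee_pos': array([ 0.17048218, -0.49632495,  0.23822311]), 'tool_rot': array([-3.09757564e+00, -5.17074570e-01, -9.63347714e-05]), 'force': array([-0.60373951,  0.34890938, -0.00648183]), 'moment': array([-0.0290954 ,  0.00574283,  0.00430947]), 'gripper_force': 0.0, 'finger_gap': 1.001030445541469}
```

View pics/top0.png

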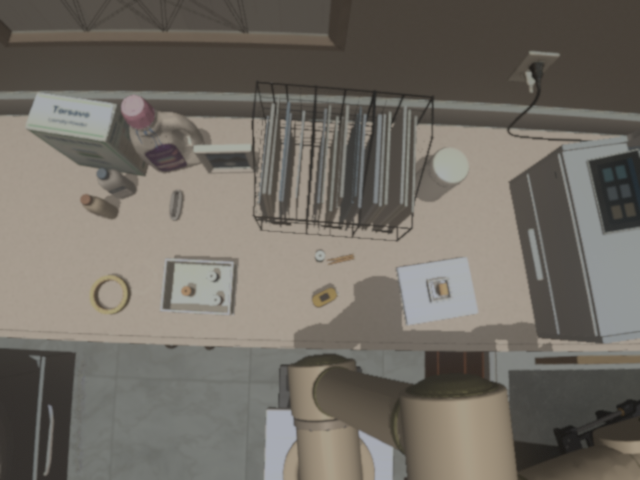

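View pics/side0.png

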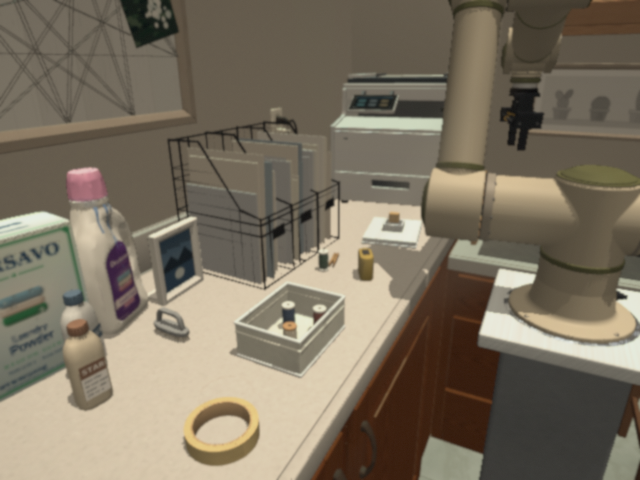

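The top view shows the tin at about (200,286), the lids at (437,291) with the knob at (442,289), and the tape and spool between them at (324,297) and (320,256). The side view agrees. The camera rotation comes as a rotation vector, so I'll convert it and then measure with masks.

```bash
sed -i "s/np.array(c\['rotation'\])/RM(c)/g" h.py; cat >> h.py <<'E'
def RM(c): return R.from_rotvec(np.array(c['rotation'])).as_matrix()
E
python3 - <<'E'
from h import *
c=load('top0'); im=c['pixels']; hsv=cv2.cvtColor(im,cv2.COLOR_RGB2HSV)
for p in [(420,280),(412,310),(360,250),(200,260),(167,285),(442,289),(190,312),(200,283),(140,280)]: print(p,im[p[1],p[0]],hsv[p[1],p[0]])
t0=im[225:345,370:510]; t1=im[225:345,130:270]
out=np.hstack([cv2.resize(t,None,fx=2.85,fy=2.85,interpolation=cv2.INTER_CUBIC) for t in(t1,t0)])
cv2.imwrite('pics/crop0.png',out[:,:,::-1]); print(out.shape)
m=cv2.inRange(hsv,(0,0,90),(180,30,255))
# warm background -> saturation
print('sat table',hsv[240:250,370:390,1].mean(),'lid',hsv[275:285,405:420,1].mean(),'shadow',hsv[320:330,370:385].mean((0,1)))
E
```

```text
(420, 280) [168 171 174] [105   9 174]
(412, 310) [167 171 177] [108  14 177]
(360, 250) [163 153 141] [ 16  34 163]
(200, 260) [153 152 150] [ 20   5 153]
(167, 285) [87 83 75] [20 35 87]
(442, 289) [161 138 105] [ 18  89 161]
(190, 312) [163 161 158] [ 18   8 163]
(200, 283) [169 172 163] [ 40  13 172]
(140, 280) [165 155 143] [ 16  34 165]
(342, 798, 3)
sat table 34.06 lid 10.82 shadow [ 16.58666667  35.87333333 113.18      ]
```

View pics/crop0.png

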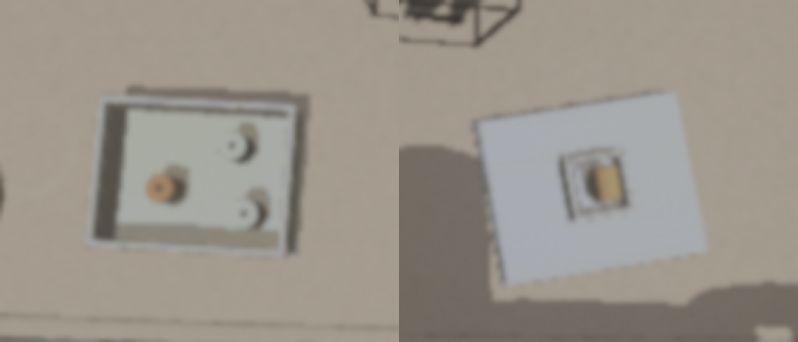

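```bash
cat >> h.py <<'E'
def rect(c,box,z,lo=(0,0,130),hi=(180,22,255),hull=False):
    x0,y0,x1,y1=box; hsv=cv2.cvtColor(c['pixels'],cv2.COLOR_RGB2HSV)[y0:y1,x0:x1]
    m=cv2.morphologyEx(cv2.inRange(hsv,lo,hi),cv2.MORPH_CLOSE,np.ones((3,3)))
    cs=cv2.findContours(m,cv2.RETR_EXTERNAL,cv2.CHAIN_APPROX_NONE)[0]
    k=max(cs,key=cv2.contourArea)[:,0]+[x0,y0]
    w=plane(c,k,z)[:,:2]*1000
    r=cv2.minAreaRect(w.astype(np.float32)); return r,k
E
python3 - <<'E'
from h import *
c=load('top0')
for n,b,z in(('lid',(380,235,500,340),.019),('tin',(140,240,260,330),.067)):
    r,k=rect(c,b,z); print(n,r,k.min(0),k.max(0)); print(cv2.boxPoints(r))
r,k=rect(c,(420,275,465,305),.07,(8,60,90),(28,255,255)); print('knob top',r,k.min(0),k.max(0))
s=load('side0')
r,k=rect(s,(370,200,420,235),.06,(8,60,60),(28,255,255)); print('side knob',k.min(0),k.max(0),s['pixels'][212:232:3,394].tolist())
r,k=rect(c,(308,280,340,310),.064,(10,60,40),(30,255,255)); print('tape',r)
r,k=rect(c,(310,245,330,267),.05,(0,0,130),(180,25,255)); print('spool',r)
print(plane(c,[(330,260),(352,256)],.01),plane(c,[(258,230),(412,240),(400,225)],.0))
E
```

```text
lid ((453.43365478515625, -268.22369384765625), (152.6261749267578, 194.44830322265625), 10.008137702941895) [396 256] [478 325]
[[ 361.38544 -185.7413 ]
 [ 395.17822 -377.23068]
 [ 545.4819  -350.7061 ]
 [ 511.6891  -159.2167 ]]
tin ((446.0345458984375, 329.8278503417969), (180.0488739013672, 132.3998260498047), 88.75416564941406) [160 258] [233 315]
[[377.89294 241.26402]
 [510.26147 238.38536]
 [514.17615 418.39166]
 [381.80762 421.27032]]
knob top ((452.9447326660156, -266.8739318847656), (24.49809455871582, 22.55942153930664), 1.1601935625076294) [438 284] [447 294]
side knob [389 211] [399 222] [[210, 179, 134], [129, 107, 74], [116, 97, 69], [112, 94, 69], [162, 160, 144], [125, 121, 109], [126, 122, 110]]
tape ((427.8828430175781, 22.96172332763672), (32.397457122802734, 61.93466567993164), 27.87381935119629)
spool ((533.4825439453125, 35.192867279052734), (22.690082550048828, 24.995943069458008), 1.5096209049224854)
[[ 0.52554739  0.00800155  0.01      ]
 [ 0.53748743 -0.0489245   0.01      ]] [[ 0.60136623  0.19860374  0.        ]
 [ 0.58587139 -0.20925462  0.        ]
 [ 0.62559657 -0.17746024  0.        ]]
```

```bash
cat >> h.py <<'E'
def go(x,y,z,yaw):
    s=env.get_state(); Rt=R.from_rotvec(s['tool_rot']); m=Rt.as_matrix()
    a=np.arctan2(m[1,0],m[0,0]); dy=(np.radians(yaw)-a+np.pi/2)%np.pi-np.pi/2
    yw=a+dy; T=R.from_matrix(np.array([[np.cos(yw),np.sin(yw),0],[np.sin(yw),-np.cos(yw),0],[0,0,-1]]))
    d=np.array([x,y,z])-s['ee_pos']
    print('t',round(s['clock'],2),'tcp',np.round(s['ee_pos']*1000,1),'yaw',round(np.degrees(a),2),'q6',round(s['joint_positions'][5],2),'F',np.round(s['force'],1),'gap',round(s['finger_gap']*88.1,1),'gf',round(s['gripper_force'],1))
    print(' turn',np.round((Rt.inv()*T).as_rotvec(),4),'d before turn cm',np.round(Rt.inv().apply(d)*100,2),'after turn',np.round(T.inv().apply(d)*100,2))
E
python3 -m creep '[[0,0,0,0,0,0.078],[0,0,0,0,0,0.078],[0.7,-3.7,0,0,0,0],[0.7,-3.7,0,0,0,0],[0.7,-3.7,0,0,0,0]]' 8.8 40
python3 -m creep '[[0.7,-3.7,0,0,0,0],[0.7,-3.7,0,0,0,0],[0.7,-3.7,0,0,0,0],[4,0.7,0.5,0,0,0],[4,0.7,0.5,0,0,0]]'
python3 - <<'E'
from h import *
c=load('top0'); g=cv2.cvtColor(c['pixels'],cv2.COLOR_RGB2GRAY)
for r in(270,285,300): print(r,'R',g[r,224:242],'L',g[r,156:176])
for x in(180,200,220): print(x,'T',g[252:268,x],'B',g[304:322,x])
go(.4532,-.2675,.15,10)
E
```

```text
clock: 0.52
ee_pos: [0.1717, -0.3819, 0.2379]
tool_rot: [-3.128, -0.273, 0.0]
force: [0.6, -0.0, 0.6]
finger_gap: 1.0
gripper_force: 0.0
clock: 0.93
ee_pos: [0.2546, -0.2692, 0.2303]
tool_rot: [3.125, 0.268, 0.003]
force: [-0.1, -1.9, 0.4]
finger_gap: 1.0
gripper_force: 0.0
270 R [170 170 170 170 170 166 163 162 150 120  93  92 106 129 147 155 156 156] L [158 158 158 157 157 157 155 156 158 147 120  95  84  82  82  82  85 102
 132 158]
285 R [170 170 170 170 166 162 161 149 119  92  91 105 125 146 155 157 157 158] L [157 157 157 157 156 157 160 156 133 103  87  83  82  81  82  92 121 152
 165 169]
300 R [137 159 168 166 163 161 147 120  95  93 107 127 147 156 157 157 157 157] L [157 157 157 157 159 158 146 120  96  86  81  79  80  87 114 147 165 170
 170 170]
180 T [155 154 147 133 119 117 133 151 152 133 119 135 156 166 168 169] B [138 133 133 133 132 136 151 157 152 151 155 157 157 157 156 156 157 157]
200 T [155 156 153 144 125 114 117 134 152 152 133 121 137 158 167 169] B [151 138 133 132 132 131 134 149 157 153 150 154 157 157 157 157 157 157]
220 T [157 156 156 154 145 126 114 116 133 152 153 134 121 138 159 167] B [103 119 130 134 133 134 133 136 149 159 157 153 155 156 156 156 156 156]
t 0.93 tcp [ 254.6 -269.2  230.3] yaw 9.81 q6 0.27 F [-0.1 -1.9  0.4] gap 88.1 gf 0.0
 turn [ 0.0056 -0.0013 -0.0034] d before turn cm [19.59  3.17  8.07] after turn [19.59  3.28  8.03]
```

```bash
python3 -m creep '[[3.9,0.6,1.6,0,0,0],[3.9,0.6,1.6,0,0,0],[3.9,0.6,1.6,0,0,0],[3.9,0.6,1.6,0,0,0],[3.9,0.7,1.6,0,0,0]]'
python3 -m creep '[[0,0,0,0,0,0],[0,0,0,0,0,0]]' >/dev/null
python3 - <<'E'
from h import *
c=load('top0'); z=.068
P=lambda l:plane(c,l,z)[:,:2]*1000
T=P([(180,259.5),(200,260.5),(220,261.5)]);B=P([(180,311),(200,312),(220,313.3)])
Rr=P([(231.5,270),(230.5,285),(229.5,300)]);L=P([(164.75,270),(163.15,285),(161.75,300)])
for n,q in zip('TBRL',(T,B,Rr,L)): print(n,np.round(q,1).tolist(),np.round(q.mean(0),1),np.round(np.degrees(np.arctan2(*(q[2]-q[0])[::-1])),1))
go(.4532,-.2675,.15,10)
c=shot('top','top1');shot('side','side1')
E
```

```text
clock: 1.35
ee_pos: [0.4494, -0.2663, 0.1492]
tool_rot: [-3.129, -0.275, 0.001]
force: [-0.7, -1.3, 1.1]
finger_gap: 0.991
gripper_force: 0.0
T [[509.1, 378.2], [508.1, 328.8], [507.0, 279.6]] [508.  328.9] -91.2
B [[384.4, 369.3], [383.5, 320.7], [381.9, 272.3]] [383.3 320.8] -91.5
R [[486.9, 250.3], [450.4, 250.7], [414.3, 251.2]] [450.5 250.7] 179.3
L [[482.2, 413.9], [445.6, 415.0], [409.3, 415.6]] [445.7 414.8] 178.7
t 1.52 tcp [ 447.9 -266.3  148.7] yaw 10.14 q6 0.63 F [-0.1  0.4 -0.5] gap 88.3 gf 0.0
 turn [-0.0029  0.0023  0.0024] d before turn cm [ 0.5   0.21 -0.13] after turn [ 0.5   0.21 -0.13]
```

View pics/side1.png

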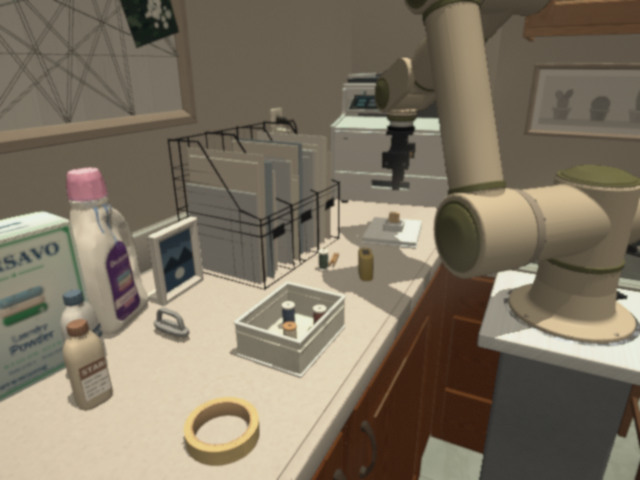

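The tin measures 124.7 × 164 mm between bar centres, as it should. It is centred at (446, 333) with yaw −1.2°. The side view shows the gripper at (395,183) straight above the knob at (394,215), so I'll descend.

```bash
python3 -m creep '[[0.5,0.2,0,0,0,0],[0,0,3,0,0,0],[0,0,3,0,0,0],[0,0,2,0,0,0],[0,0,0.5,0,0,0]]' 5
python3 -m creep '[[0,0,1,0,0,0],[0,0,0.3,0,0,0],[0,0,0,0,0,0]]'
python3 - <<'E'
from h import *
go(.4532,-.2675,.046,10)
c=shot('top','top2');d=shot('side','side2')
a=cv2.resize(c['pixels'][225:345,390:510],(400,400),interpolation=2);b=cv2.resize(d['pixels'][150:250,345:445],(400,400),interpolation=2)
cv2.imwrite('pics/crop2.png',np.hstack([a,b])[:,:,::-1])
E
```

```text
clock: 2.03
ee_pos: [0.4513, -0.2679, 0.0637]
tool_rot: [-3.127, -0.272, 0.004]
force: [-1.3, 0.3, -0.8]
finger_gap: 0.644
gripper_force: 0.0
clock: 2.28
ee_pos: [0.4529, -0.2686, 0.053]
tool_rot: [3.129, 0.274, 0.001]
force: [0.3, -0.0, 0.0]
finger_gap: 0.566
gripper_force: 0.0
t 2.28 tcp [ 452.9 -268.6   53. ] yaw 10.0 q6 0.64 F [ 0.3 -0.   0. ] gap 49.8 gf 0.0
 turn [ 0.0007 -0.0005 -0.0001] d before turn cm [ 0.05 -0.11  0.7 ] after turn [ 0.05 -0.11  0.7 ]
```

View pics/crop2.png

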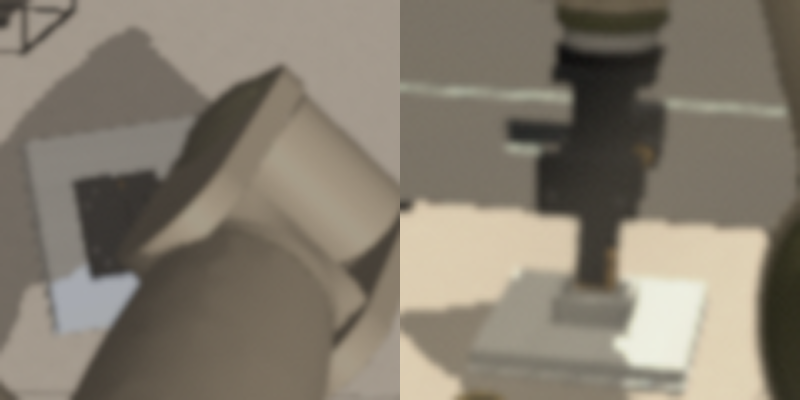

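The fingers straddle the knob just above the collar (side crop, around (595,290)), so I'll lower and close.

```bash
python3 -m creep '[[0,-0.1,0.6,0,0,0],[0,0,0,0,0,0]]' ; python3 -m creep '[[0,0,0,0,0,0],[0,0,0,0,0,0],[0,0,0,0,0,0],[0,0,0,0,0,0],[0,0,0,0,0,0]]' 0 45;python3 -m creep '[[0,0,0,0,0,0],[0,0,0,0,0,0],[0,0,-0.3,0,0,0],[0,0,-0.7,0,0,0],[0,0,0,0,0,0]]'
```

```text
clock: 2.55
ee_pos: [0.4525, -0.2671, 0.0462]
tool_rot: [-3.129, -0.274, 0.0]
force: [0.7, 0.3, -0.1]
finger_gap: 0.567
gripper_force: 0.0
clock: 2.97
ee_pos: [0.4528, -0.2676, 0.0466]
tool_rot: [3.129, 0.274, 0.001]
force: [-0.6, -1.5, 0.6]
finger_gap: 0.223
gripper_force: 45.0
clock: 3.38
ee_pos: [0.4527, -0.2672, 0.0573]
tool_rot: [3.129, 0.274, 0.0]
force: [0.0, -0.4, -4.9]
finger_gap: 0.223
gripper_force: 45.0
```

```bash
python3 -m creep '[[0,0,-1.5,0,0,0],[0,0,-2.5,0,0,0],[0,0,-2.5,0,0,0],[0,0,-2.5,0,0,0],[0,0,-1.5,0,0,0]]'
python3 -m creep '[[0,0,-1,0,0,0.025],[0,0,-0.5,0,0,0.04],[0,0,0,0,0,0.04],[0,0,0,0,0,0.04],[0,0,0,0,0,0.04]]'
python3 - <<'E'
from h import *
go(.446,.333,.18,-1.2)
c=shot('side','side3'); cv2.imwrite('pics/crop3.png',cv2.resize(c['pixels'][80:260,310:490],(540,540))[:,:,::-1])
E
```

```text
clock: 3.8
ee_pos: [0.453, -0.2674, 0.164]
tool_rot: [3.128, 0.274, 0.003]
force: [0.7, -0.6, -4.0]
finger_gap: 0.222
gripper_force: 45.0
clock: 4.22
ee_pos: [0.4524, -0.2669, 0.1764]
tool_rot: [-3.141, 0.019, 0.001]
force: [-0.1, 0.4, -4.5]
finger_gap: 0.219
gripper_force: 45.0
t 4.22 tcp [ 452.4 -266.9  176.4] yaw -0.69 q6 0.83 F [-0.1  0.4 -4.5] gap 19.3 gf 45.0
 turn [-0.0007  0.0006  0.0089] d before turn cm [ -1.36 -59.98  -0.32] after turn [ -1.89 -59.96  -0.36]
```

View pics/crop3.png

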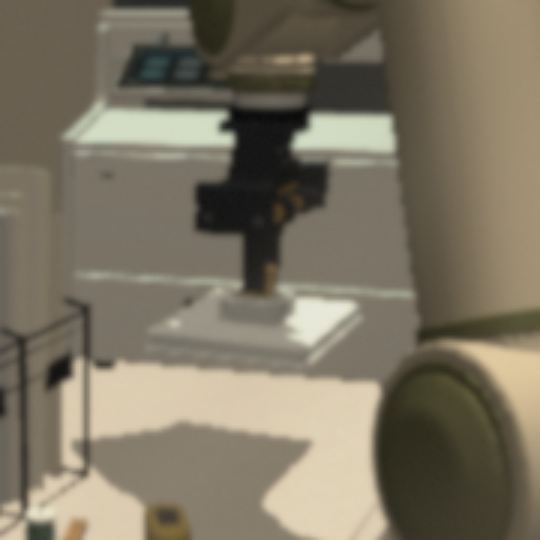

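Both lids are held level and nested (crop (255,325)), clear of the worktop. I'll carry them across in front of the rack.

```bash
python3 -m creep '[[-1,-1,-0.4,0,0,0.009],[-1,-2,0,0,0,0],[-1,-3,0,0,0,0],[0,-3,0,0,0,0],[0,-3,0,0,0,0]]'
python3 -m creep '[[0,-3,0,0,0,0],[0,-3,0,0,0,0],[0,-3,0,0,0,0],[0,-3,0,0,0,0],[0,-3,0,0,0,0]]'
python3 -m creep '[[0,-3,0,0,0,0],[0,-3,0,0,0,0],[0,-3,0,0,0,0],[0,-3,0,0,0,0],[0,-3,0,0,0,0]]'
python3 -m creep '[[0,-3,0,0,0,0],[0,-3,0,0,0,0],[0.5,-3,0,0,0,0],[0.5,-3,0,0,0,0],[0.5,-2,0,0,0,0]]'
python3 -m creep '[[0,-1,0,0,0,0],[0,-0.5,0,0,0,0],[0,0,0,0,0,0]]'
python3 -c "
from h import *
go(.446,.333,.15,-1.2)"
```

```text
clock: 4.68
ee_pos: [0.424, -0.1455, 0.1804]
tool_rot: [-3.141, 0.03, 0.001]
force: [0.4, 0.8, -6.5]
finger_gap: 0.222
gripper_force: 45.0
clock: 5.1
ee_pos: [0.4272, 0.0047, 0.1805]
tool_rot: [-3.141, 0.029, 0.0]
force: [0.7, -0.7, -5.6]
finger_gap: 0.222
gripper_force: 45.0
clock: 5.52
ee_pos: [0.43, 0.1547, 0.1805]
tool_rot: [-3.141, 0.028, 0.001]
force: [0.8, -0.5, -4.6]
finger_gap: 0.223
gripper_force: 45.0
clock: 5.93
ee_pos: [0.4477, 0.2953, 0.1803]
tool_rot: [-3.141, 0.026, 0.001]
force: [0.3, -0.5, -5.6]
finger_gap: 0.223
gripper_force: 45.0
clock: 6.18
ee_pos: [0.4481, 0.3079, 0.1802]
tool_rot: [3.141, -0.028, -0.001]
force: [0.3, -0.4, -4.6]
finger_gap: 0.224
gripper_force: 45.0
t 6.18 tcp [448.1 307.9 180.2] yaw -1.04 q6 1.98 F [ 0.3 -0.4 -4.6] gap 19.7 gf 45.0
 turn [0.0004 0.0009 0.0029] d before turn cm [-0.25 -2.51  3.02] after turn [-0.26 -2.5   3.02]
```

Now I'll go to just above the tin and look at how well it lines up.

```bash
python3 -m creep '[[-0.25,-1.3,0.5,0,0,0.003],[0,-1.2,1.2,0,0,0],[0,0,1.2,0,0,0],[0,0,0.4,0,0,0],[0,0,0,0,0,0]]'
python3 - <<'E'
from h import *
go(.446,.333,.15,-1.2)
c=shot('top','top4');d=shot('side','side4')
a=cv2.resize(c['pixels'][225:345,130:250],(400,400),interpolation=2);b=cv2.resize(d['pixels'][220:380,215:375],(400,400),interpolation=2)
cv2.imwrite('pics/crop4.png',np.hstack([a,b])[:,:,::-1])
E
```

```text
clock: 6.6
ee_pos: [0.4461, 0.3316, 0.1467]
tool_rot: [3.14, -0.036, -0.003]
force: [0.3, -0.5, -5.4]
finger_gap: 0.222
gripper_force: 45.0
t 6.6 tcp [446.1 331.6 146.7] yaw -1.31 q6 2.02 F [ 0.3 -0.5 -5.4] gap 19.5 gf 45.0
 turn [ 0.0013  0.0022 -0.002 ] d before turn cm [-0.02 -0.14 -0.33] after turn [-0.02 -0.14 -0.33]
```

View pics/crop4.png

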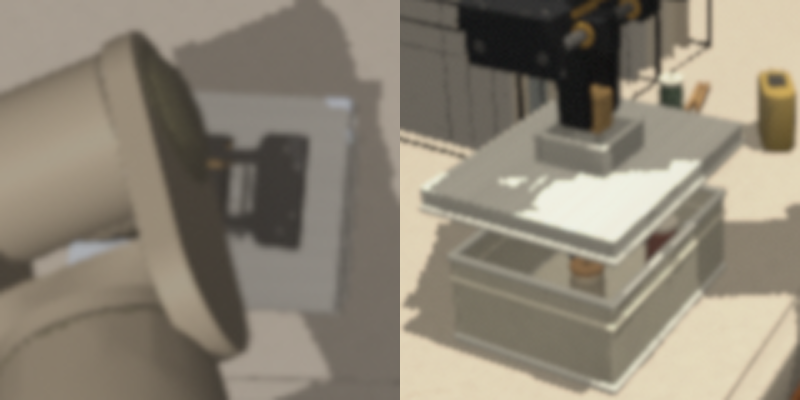

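```bash
python3 - <<'E'
from h import *
c=load('top4');d=load('side4')
th=np.radians(-1.2);M=np.array([[np.cos(th),-np.sin(th)],[np.sin(th),np.cos(th)]]);o=np.array([.446,.332])
def cor(hx,hy,z,o=o): return [[*(o+M@[a*hx,b*hy]),z] for a,b in((1,1),(1,-1),(-1,-1),(-1,1))]
print('order far-left, far-right, near-right, near-left')
for n,q in(('lid top',cor(.0735,.0935,.119)),('skirt low',cor(.0735,.0935,.102))):
    print(n,'top',np.round(proj(c,q),1).tolist(),'side',np.round(proj(d,q),1).tolist())
print('tin','side',np.round(proj(d,cor(.065,.085,.068,np.array([.446,.333]))),1).tolist())
g=cv2.cvtColor(c['pixels'],cv2.COLOR_RGB2GRAY)
for r in(270,285,300): print(r,g[r,226:242])
for x in(200,215,225): print(x,g[246:262,x])
gs=cv2.cvtColor(d['pixels'],cv2.COLOR_RGB2GRAY)
for x in(240,260,280,310,330,340): print('side col',x,240,gs[250:345,x].tolist())
E
```

```text
order far-left, far-right, near-right, near-left
lid top top [[154.9, 250.9], [234.1, 254.7], [229.4, 318.5], [148.4, 314.2]] side [[223.1, 294.9], [284.3, 254.3], [352.9, 268.6], [301.3, 316.7]]
skirt low top [[157.3, 252.0], [235.3, 255.8], [230.7, 318.5], [151.0, 314.3]] side [[224.0, 304.1], [284.6, 262.2], [352.7, 277.0], [301.6, 326.5]]
tin side [[232.7, 321.1], [286.4, 280.4], [346.1, 294.6], [299.8, 341.7]]
270 [138 138 138 138 139 139 136 128 112 104 104 107 111 111 111 110]
285 [136 137 137 137 137 135 125 110 105 105 106 109 110 111 111 112]
300 [136 137 137 136 132 120 105 100 102 104 107 110 110 110 110 110]
200 [111 110 111 111 111 111 117 126 133 135 134 135 135 135 136 136]
215 [111 111 111 110 111 110 112 120 130 135 136 135 136 136 137 137]
225 [111 111 111 111 111 111 112 116 126 134 137 137 137 137 137 139]
side col 240 240 [98, 98, 98, 98, 98, 98, 98, 99, 100, 100, 99, 100, 100, 100, 101, 100, 100, 99, 99, 100, 100, 100, 99, 99, 100, 100, 101, 107, 133, 173, 189, 167, 141, 147, 160, 157, 153, 151, 152, 152, 153, 154, 153, 153, 153, 152, 153, 153, 151, 145, 134, 1
[... 1950 characters left out ...]
 117, 116, 116, 120, 128, 143, 155, 163, 164, 153, 135, 122, 122, 134, 158, 179, 186, 174, 150, 131, 125, 128, 130, 131, 131, 131, 130, 131, 130, 130, 130, 130, 130, 131, 133, 143, 162, 184, 201, 204, 198, 195]
side col 340 240 [209, 209, 207, 205, 203, 203, 204, 208, 209, 211, 210, 210, 210, 210, 210, 204, 187, 167, 158, 156, 157, 157, 156, 155, 154, 154, 152, 152, 148, 142, 130, 117, 108, 107, 109, 115, 123, 132, 144, 166, 192, 206, 210, 205, 187, 161, 140, 131, 134, 140, 137, 128, 117, 108, 104, 105, 109, 115, 120, 119, 113, 106, 103, 101, 101, 101, 101, 101, 100, 100, 101, 99, 99, 99, 100, 101, 102, 105, 114, 120, 126, 126, 124, 124, 125, 126, 128, 137, 163, 194, 211, 216, 216, 216, 214]
```

The measured lid edges sit within about 1 mm of square over the tin in both views. I'll correct by +1.3 mm in y and lower.

```bash
python3 -m creep '[[-0.05,-0.13,0,0,0,0],[0,0,1,0,0,0],[0,0,1,0,0,0],[0,0,0.5,0,0,0],[0,0,0,0,0,0]]'
python3 -m creep '[[0,0,0.5,0,0,0],[0,0,0.4,0,0,0],[0,0,0.3,0,0,0],[0,0,0.2,0,0,0],[0,0,0,0,0,0]]'
python3 -c "
from h import *
go(.4457,.333,.1045,-1.2)"
```

```text
clock: 7.12
ee_pos: [0.4453, 0.3337, 0.1206]
tool_rot: [3.14, -0.035, -0.005]
force: [-0.2, 0.5, -5.2]
finger_gap: 0.225
gripper_force: 45.0
clock: 7.53
ee_pos: [0.446, 0.3341, 0.1081]
tool_rot: [3.141, -0.035, -0.001]
force: [0.1, 0.3, -4.7]
finger_gap: 0.224
gripper_force: 45.0
t 7.53 tcp [446.  334.1 108.1] yaw -1.27 q6 2.03 F [ 0.1  0.3 -4.7] gap 19.7 gf 45.0
 turn [ 0.0003  0.0006 -0.0012] d before turn cm [-0.02  0.11  0.36] after turn [-0.02  0.11  0.36]
```

```bash
python3 -m creep '[[0,0.08,0.2,0,0,0],[0,0,0.1,0,0,0],[0,0,0,0,0,0],[0,0,0,0,0,0]]'
python3 -m creep '[[0,0,0.1,0,0,0],[0,0,0,0,0,0],[0,0,0,0,0,0]]'
```

```text
clock: 7.87
ee_pos: [0.4461, 0.3333, 0.1055]
tool_rot: [-3.141, 0.035, -0.0]
force: [-0.1, -0.7, -3.9]
finger_gap: 0.223
gripper_force: 45.0
clock: 8.12
ee_pos: [0.4462, 0.3334, 0.1047]
tool_rot: [-3.141, 0.035, -0.001]
force: [-0.2, 0.3, -3.0]
finger_gap: 0.222
gripper_force: 45.0
```

```bash
python3 -m creep '[[0,0,0.1,0,0,0],[0,0,0,0,0,0],[0,0,0,0,0,0]]'
python3 -m creep '[[0,0,0.05,0,0,0],[0,0,0,0,0,0],[0,0,0,0,0,0]]'
```

```text
clock: 8.37
ee_pos: [0.4463, 0.3335, 0.1046]
tool_rot: [-3.141, 0.035, -0.001]
force: [-3.7, -2.2, 5.0]
finger_gap: 0.224
gripper_force: 45.0
clock: 8.62
ee_pos: [0.4463, 0.3334, 0.1046]
tool_rot: [-3.141, 0.034, -0.002]
force: [-5.5, -2.2, 9.7]
finger_gap: 0.221
gripper_force: 45.0
```

It is seated at TCP z 104.6 mm, exactly the expected height. I'll relax the push and release.

```bash
python3 -m creep '[[0,0,-0.15,0,0,0],[0,0,0,0,0,0]]'
python3 -m creep '[[0,0,0,0,0,0],[0,0,0,0,0,0],[0,0,0,0,0,0],[0,0,0,0,0,0],[0,0,0,0,0,0]]' 8.8 30
python3 -m creep '[[0,0,0,0,0,0],[0,0,0,0,0,0]]'
python3 - <<'E'
from h import *
go(.446,.333,.081,-1.2)
c=shot('top','top5');d=shot('side','side5')
a=cv2.resize(c['pixels'][225:345,130:250],(400,400),interpolation=2);b=cv2.resize(d['pixels'][220:380,215:375],(400,400),interpolation=2)
cv2.imwrite('pics/crop5.png',np.hstack([a,b])[:,:,::-1])
E
```

```text
clock: 8.78
ee_pos: [0.4462, 0.3334, 0.1047]
tool_rot: [-3.141, 0.035, -0.001]
force: [-0.1, 1.2, -1.4]
finger_gap: 0.224
gripper_force: 45.0
clock: 9.2
ee_pos: [0.4462, 0.3334, 0.1046]
tool_rot: [-3.141, 0.035, -0.0]
force: [-0.0, -0.2, -0.7]
finger_gap: 0.578
gripper_force: 0.0
clock: 9.37
ee_pos: [0.4461, 0.3334, 0.1045]
tool_rot: [-3.141, 0.035, -0.0]
force: [0.6, -0.1, 0.6]
finger_gap: 0.727
gripper_force: 0.0
t 9.37 tcp [446.1 333.4 104.5] yaw -1.27 q6 2.02 F [ 0.6 -0.1  0.6] gap 64.0 gf 0.0
 turn [-0.     -0.     -0.0013] d before turn cm [-0.01  0.04  2.35] after turn [-0.01  0.04  2.35]
```

View pics/crop5.png

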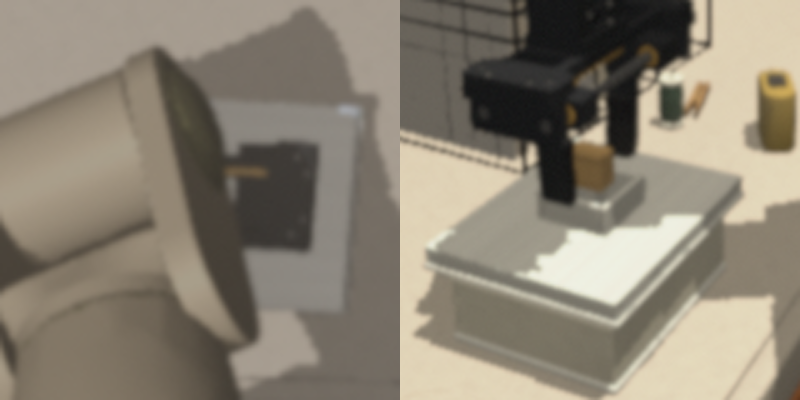

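Both lids are seated level on the tin, with an even skirt line around it (crop 425–740, 190–320), and the knob is free. The fingers go on opening, then down around the collar.

```bash
python3 -m creep '[[0,0,0,0,0,0],[0,0,0,0,0,0],[0,0,0,0,0,0],[0,0,0,0,0,0]]'
python3 -m creep '[[0,0,0.6,0,0,0],[0,0,0.6,0,0,0],[0,0,0.6,0,0,0],[0,0,0.3,0,0,0],[0,0,0,0,0,0]]'
python3 - <<'E'
from h import *
go(.446,.333,.081,-1.2)
c=shot('top','top6');g=cv2.cvtColor(c['pixels'],cv2.COLOR_RGB2GRAY)
th=np.radians(-1.2);M=np.array([[np.cos(th),-np.sin(th)],[np.sin(th),np.cos(th)]])
print(np.round(proj(c,[[*(np.array([.446,.333])+M@[a*.0735,b*.0935]),.077] for a,b in((1,1),(1,-1),(-1,-1))]),1).tolist())
for r in(270,285,300): print(r,g[r,226:242])
for x in(205,215,225): print(x,g[246:264,x])
E
```

```text
clock: 9.8
ee_pos: [0.4461, 0.3333, 0.1045]
tool_rot: [-3.141, 0.035, -0.0]
force: [0.2, 0.3, -0.4]
finger_gap: 1.002
gripper_force: 0.0
clock: 10.22
ee_pos: [0.4456, 0.3331, 0.0824]
tool_rot: [3.141, -0.035, -0.003]
force: [-0.4, 0.5, 0.0]
finger_gap: 0.999
gripper_force: 0.0
t 10.22 tcp [445.6 333.1  82.4] yaw -1.27 q6 2.02 F [-0.4  0.5  0. ] gap 88.0 gf 0.0
 turn [ 0.0008  0.0016 -0.0013] d before turn cm [0.04 0.01 0.14] after turn [0.04 0.01 0.14]
[[160.4, 253.5], [236.6, 257.2], [232.1, 318.5]]
270 [ 82 105 128 138 139 139 139 139 138 131 120 112 108 108 111 111]
285 [ 95 124 136 137 138 138 138 135 126 112 107 105 107 110 111 111]
300 [129 135 136 136 137 137 135 126 111 108 110 109 110 109 109 109]
205 [112 111 111 111 111 111 111 111 114 122 131 135 136 135 135 135 136 137]
215 [112 111 111 111 111 111 110 110 112 119 130 135 136 135 135 135 137 137]
225 [111 111 111 111 111 111 111 110 111 114 123 132 136 137 136 136 137 138]
```

```bash
python3 -m creep '[[0,0,0.1,0,0,0],[0,0,0,0,0,0],[0,0,0,0,0,0],[0,0,0,0,0,0],[0,0,0,0,0,0]]' 0 30
python3 -m creep '[[0,0,0,0,0,0],[0,0,0,0,0,0],[0,0,0,0,0,0]]' - 45
```

```text
clock: 10.68
ee_pos: [0.4462, 0.3333, 0.0827]
tool_rot: [3.141, -0.035, 0.0]
force: [-0.6, -1.4, 1.7]
finger_gap: 0.646
gripper_force: 0.8
clock: 10.93
ee_pos: [0.4461, 0.3333, 0.0826]
tool_rot: [3.141, -0.035, 0.0]
force: [-0.6, -1.1, 1.5]
finger_gap: 0.629
gripper_force: 45.0
```

```bash
python3 -m creep '[[0,0,-0.2,0,0,0],[0,0,-0.3,0,0,0],[0,0,-0.5,0,0,0],[0,0,-0.5,0,0,0],[0,0,-0.5,0,0,0]]'
python3 -m creep '[[0,0,-1,0,0,0],[0,0,-1,0,0,0],[0,0,-1,0,0,0],[0,0,-1,0,0,0],[0,0,-1,0,0,0]]'
python3 -m creep '[[0,0,-1,0,0,0],[0,0,-1,0,0,0],[0,0,-0.7,0,0,0],[0,0,0,0,0,0],[0,0,0,0,0,0]]'
python3 - <<'E'
from h import *
go(.446,.333,.1795,-1.2)
d=shot('side','side7')
cv2.imwrite('pics/crop7.png',cv2.resize(d['pixels'][180:380,195:395],(600,600),interpolation=2)[:,:,::-1])
E
```

```text
clock: 11.35
ee_pos: [0.4461, 0.3334, 0.1031]
tool_rot: [-3.141, 0.035, -0.0]
force: [-0.2, -0.1, -2.2]
finger_gap: 0.63
gripper_force: 45.0
clock: 11.77
ee_pos: [0.4462, 0.3334, 0.1538]
tool_rot: [-3.141, 0.035, -0.001]
force: [0.3, -0.2, -1.5]
finger_gap: 0.632
gripper_force: 45.0
clock: 12.18
ee_pos: [0.4461, 0.3334, 0.1796]
tool_rot: [-3.141, 0.035, -0.0]
force: [-0.4, -0.3, -2.6]
finger_gap: 0.629
gripper_force: 45.0
t 12.18 tcp [446.1 333.4 179.6] yaw -1.27 q6 2.02 F [-0.4 -0.3 -2.6] gap 55.4 gf 45.0
 turn [-0.0001 -0.0003 -0.0012] d before turn cm [-0.01  0.04  0.01] after turn [-0.01  0.04  0.01]
```

View pics/crop7.png

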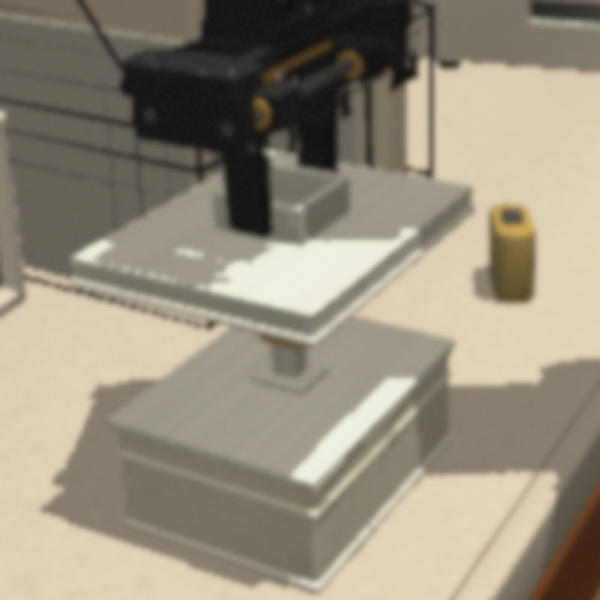

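The crop shows the outer lid held level at (270,250). The inner lid is closed flat on the tin: its near corner is at (305,480), where a seated plate should project, and the tin's stripe has not moved. The computed gap above the knob is about 3 cm.

```bash
python3 -c "
from workcell import env
print(env.finish_job())"
```

```text
the job is handed in; nothing more can be done
None
```

The job is handed in at about 12 s: the inner lid is closed on the tin, the outer lid is held level about 3 cm above the knob ready for you to take, and I saw nothing around the tin shoved, though I made no separate check of each small item at the end.

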